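# Put the serving tray away on the middle rails

## Robot

A 6-joint arm with a two-finger parallel gripper is mounted at the origin on the work surface. World frame = base frame: x ahead of the robot, y to its left, z up, the work surface at z = 0. Lengths are in m, angles in rad, forces in N, time in s.
With the tool pointing down it reaches from about 0.25 to 0.725 m from the base axis. Payload 4 kg.
Tool frame: the origin (TCP) lies on the centre line of the jaws, within the pads' length; the fingertips stand 17 mm ahead of it and the grasp point (between the pads) lies 2 mm behind it; z points along the fingers, y is the line along which they close (so a half turn about z gives the same grasp; the last joint's range is limited). The gripper opens to 85 mm and grips with 20 to 120 N. Pads are 22 mm wide; open, the fingers measure 114 mm over their backs; the gripper's body (76 mm by 85 mm) begins 54 mm behind the grasp point. The pads swing forward as they close: fully open they stand 13 mm farther back than shut.
Start: joints at [-1.338, 0.241, 0.005, 1.335, 0, 1.571], TCP at [0.115, -0.487, 0.248] pointing down, gripper open.
Joint ranges: [-2.72, 2.72], [-1.05, 1.87], [-1.09, 1.28], [-1.99, 2.15], [-1.42, 1.44], [-3.14, 3.14]. Speed limits (rad/s): [2.79, 2.79, 3.14, 3.14, 3.14, 3.14].

## Interface

Orientations are given as a unit quaternion [x, y, z, w].
In Python, from workcell import bot, camera, get_calibration gives the robot as it stands.
- The arm moves only by the tool apply_moves, never from a script. Its argument "steps" is a list of rows, each a list of 3 entries, a list of its own where there are three numbers: the shift along the tool's x, y, z as a fraction of full scale, then the turn, a rotation vector about the tool's x, y, z as a fraction of full scale, then the opening, from 0 (shut) to 1 (fully open). A call has exactly 8 rows; each row shifts and turns the commanded pose from where the row before left it, along the tool's axes as they then stand; what a row does not reach is not made up. Full scale, the value 1, is 20 cm for a shift and pi rad for a turn. A row lasts 1/12 s, in which the tool goes at most 41.7 mm and 7.16 degrees, less where a joint would pass 70% of its speed; a pose out of reach is approached as far as the arm can. A call with a number of a shift or a turn outside -1 to 1 is refused whole. A call with a gripper value outside its range is refused whole. The fingers move at their own pace and stop on an object; the grip force is fixed at half the most. Time passes only in rows, so rows that do not move let the fingers close, or fill a call up. It gives the time, the measured TCP pose, the force, the opening and the grip force at its end, in the units of the state.
- bot.get_obs(): the state, without advancing time (a new reading comes with each control period).
- camera(name): name is "side" or "top"; returns (picture, depth): 420x560x3 uint8, red, green, blue; 420x560 float32, m along the optical axis (not along the pixel's ray), 0 where there is no reading.
- get_calibration(name): a dict with "fov_y" (degrees; the focal length in pixels is half the picture's height over the tangent of half this angle, whatever the lens; pixels are square), "cx", "cy" (the principal point, pixels), "rvec" (rotation vector, rad) and "tvec" (3), from world to camera coordinates, as OpenCV has them. Camera axes: x right, y down, z forward; pixel columns grow to the right and rows downward; lengths in m; the calibration is good to about 2 mm. A picture is of the moment at which its call begins. get_calibration takes no time and is no camera call.
- bot.job_done(): hands the job in; it is judged then, once.
The state is a dict: "clock": time; "joint_pos": joint angles; "joint_vel": joint speeds; "tau": joint torques, N m; "eef_pos": TCP position; "tool_rot": TCP orientation; "ft_force": force on the tool from outside, world axes, zero at the start; "ft_torque": the same for the moment, N m; "grip_width": finger opening in m; "grasp_force": force on a finger pad.
Only numpy, scipy, OpenCV 4.12 (cv2) and the standard library are available. Lean on these libraries where they do the work, as an engineer would, in place of code of your own. Each camera call takes 0.05 s, during which the arm holds its last target. There are 200 camera calls.

## Task

Pick up the wide empty serving tray from the table and slide it from the front onto the middle pair of rails of the steel tray rack, above the tray that is already in there, all the way in to the stops at the back. Leave it lying flat and square on both middle rails, and do not disturb the small tray on the table or the tray already in the rack.

Things in the scene. Friction and masses are not known exactly. Their poses are not given: they have to be found in the camera images.
- tray: Wide empty aluminium serving tray on the table, 160 (x) by 200 (y) mm, rim 12 mm high, 0.25 to 0.5 kg. Black hoop handle over its middle: a bar 94 mm long along the tray's y, 12 mm thick (x), 14 mm high, its centre 47 mm above the underside, right above the origin; open below for 36 mm between legs at y +-42. Origin: centre of underside, z up. Either end may go in first.
- rack: Fixed steel rack, open in front (its -x) and above. Rails: ledges 4 mm thick from |y| 82 to 112 mm (side frames), front end x -94; tops 35, 115 (middle) and 195 mm above origin; posts to 205. Back stops: tabs 20 mm high on the ledges at x +80, so a tray fully in has origin at x 0, y 0 (play +-12 in y). Origin: rack's middle, 0 to 30 mm above the table (varies); x points in along the rails.
- small_tray: Bystander: a narrow tray of the same kind, 160 (x) by 110 (y) mm, with the same rim and handle, lying on the table; too narrow for the rails. Which of the two trays lies nearer the rack varies. Origin: centre of its underside. Leave it alone.
- loaded_tray: Bystander: a tray just like the wide one, already lying on the rack's bottom rails; the top of its handle is 54 mm above its underside, 26 mm below the tops of the middle rails. Origin: centre of its underside. Leave it alone.

How it is judged:
On the way:
1. the wide tray enters the rack from the front, level with the middle rails (x of tray in the frame of rack between -0.17 and -0.05 m and y of tray in the frame of rack between -0.04 and 0.04 m and z of tray in the frame of rack between 0.095 and 0.185 m), for 0.05 s.
At the end, for the whole second after the job is handed in: Wide tray flat (4 deg) on both middle rails (height within 8 mm), square to the rack within 10 deg, at most 20 mm short of the back stops and 20 mm off centre sideways, at rest; the tray on the bottom rails and the small tray within 30 mm of where they began (x of tray in the frame of rack between -0.02 and 0.015 m and y of tray in the frame of rack between -0.02 and 0.02 m and z of tray in the frame of rack between 0.107 and 0.123 m and angle between tray's own z axis and vertical below 0.07 rad and angle between the x axis of tray and the x axis of rack, either way round below 0.175 rad and linear speed of tray below 0.02 m/s and z of loaded_tray in the frame of rack above 0.027 m and distance of each of loaded_tray, small_tray from where it was at the start of the episode below 0.03 m); the robot touches nothing.
It fails at once if the small tray is moved by more than 30 mm (distance of small_tray from where it was at the start of the episode above 0.03 m).
It fails at once if the tray on the bottom rails is moved by more than 30 mm (distance of loaded_tray from where it was at the start of the episode above 0.03 m).
It also fails if it takes over 58 s, if anything falls off the work surface, if the arm or the gripper's body presses on something with over 40 N, if the wrist force passes 120 N, or if a joint passes its speed limit or range.

## Working session

There is one attempt and no reset: what is moved stays moved. The work goes in short steps, Python scripts to look and compute and a tool call to move; the robot and the scene stay as the last step left them, time stands still between calls to the robot, and variables do not carry over. Pictures are saved under pics/ and viewed, at most 10 in all, crops included, and the job is handed in when it is done.

Besides the shell and the picture viewer there is one more tool, called after "Call:" in YAML: its name, and indented under it one key for each argument. apply_moves: Moves the arm, as the interface text tells. Its arguments: {"type":"object","properties":{"steps":{"type":"array"}},"required":["steps"]}

```bash
mkdir -p pics; cat > h.py <<'E'
import numpy as np, cv2
from workcell import bot, camera, get_calibration
from scipy.spatial.transform import Rotation as R
def cal(n):
    c=get_calibration(n); return 210/np.tan(np.radians(c["fov_y"])/2),c["cx"],c["cy"],cv2.Rodrigues(np.array(c["rvec"],float))[0],np.array(c["tvec"],float).ravel()
def pts(n,depth):
    f,cx,cy,Rm,t=cal(n); v,u=np.mgrid[0:420,0:560]
    P=np.stack([(u-cx)/f*depth,(v-cy)/f*depth,depth],-1)
    W=(P-t)@Rm; W[depth==0]=np.nan; return W
def snap(n,tag):
    p,d=camera(n); cv2.imwrite(f"pics/{tag}.png",p[:,:,::-1]); np.savez(f"pics/{tag}.npz",p=p,d=d); return p,d,pts(n,d)
E
python3 - <<'E'
from h import *
for n in("side","top"):
    c=get_calibration(n); print(c); f,cx,cy,Rm,t=cal(n); print("cam pos",-Rm.T@t)
    snap(n,n+"0")
o=bot.get_obs(); print(o["eef_pos"],o["tool_rot"],o["clock"])
E
```

```text
{'fov_y': 54.10408716609817, 'cx': 283.05839292509813, 'cy': 211.2970574144819, 'rvec': array([ 1.13657087,  2.36992209, -1.00250175]), 'tvec': array([ 0.41145045, -0.2315605 ,  1.10804749])}
cam pos [0.99725158 0.28392152 0.61282855]
{'fov_y': 46.543925161683916, 'cx': 282.2606219268618, 'cy': 203.5751842197406, 'rvec': array([ 2.15063581, -2.13729492,  0.17666928]), 'tvec': array([-0.07675755,  0.56458273,  0.97068762])}
cam pos [ 0.40719352 -0.06527787  1.04728795]
[ 0.11524411 -0.48600151  0.24750165] [ 9.93231440e-01  1.16148248e-01 -9.87073045e-05 -9.38448847e-04] 0.1
```

View pics/side0.png

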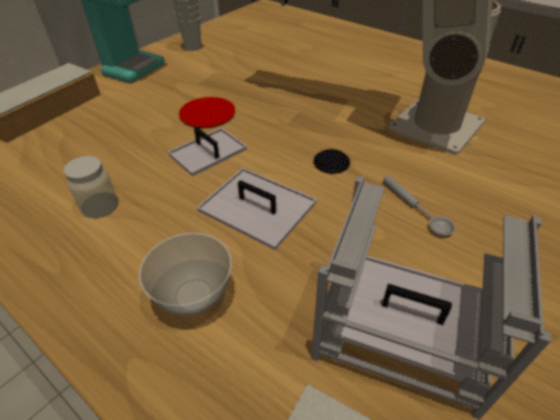

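View pics/top0.png

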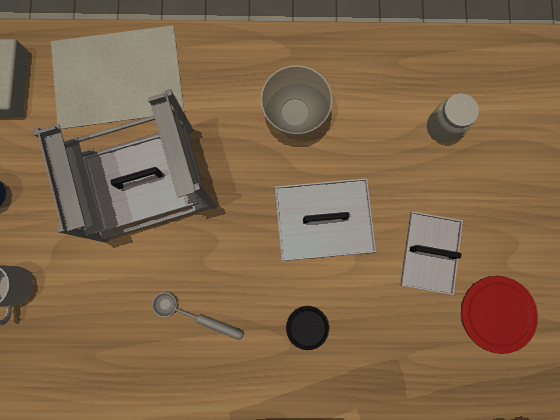

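The side picture shows the wide tray at (257,205), the small tray at (207,150) and the rack at (430,300). In the top picture the wide tray is at (325,218), the small one at (432,253) and the rack around (125,170). The rack's crossbars are on the far (+x) side, so its front seems to face the robot.

```bash
python3 - <<'E'
from h import *
def rect(W,m,name,c0):
    n,l,s,_=cv2.connectedComponentsWithStats(m.astype(np.uint8)); 
    k=l[c0[1],c0[0]] 
    P=W[l==k]; r=cv2.minAreaRect((P[:,:2]*1000).astype(np.float32)); print(name,len(P),r,"medz",np.nanmedian(P[:,2]))
z=np.load("pics/top0.npz"); W=pts("top",z["d"]); p=z["p"].astype(int); Z=W[...,2]
hsv=cv2.cvtColor(z["p"],cv2.COLOR_RGB2HSV)
light=(hsv[...,1]<45)&(hsv[...,2]>110)
rect(W,light&(Z<.03),"wide",(325,240)); rect(W,light&(Z<.03),"small",(425,280))
for nm,(u0,u1,v0,v1) in dict(wideH=(290,365,200,235),smallH=(405,465,240,265),loadH=(100,170,160,195)).items():
    m=np.zeros(Z.shape,bool); m[v0:v1,u0:u1]=1; m&=(hsv[...,2]<60)
    zz=Z[m]; top=np.nanpercentile(zz,90); q=W[m&(Z>top-.012)&(Z<top+.01)]
    print(nm,len(q),"topz",top,cv2.minAreaRect((q[:,:2]*1000).astype(np.float32)))
# rack: high points
m=np.zeros(Z.shape,bool); m[85:250,30:225]=1
h=np.histogram(Z[m],bins=np.arange(-.01,.3,.006)); print([(round(b,3),int(c)) for c,b in zip(*h)])
for s in("L","R"):
    mm=m.copy(); 
    if s=="L": mm[:,115:]=0
    else: mm[:,:140]=0
    mm&=(Z>.18)&(Z<.25)
    q=W[mm]; print(s,len(q),cv2.minAreaRect((q[:,:2]*1000).astype(np.float32)),np.nanmedian(q[:,2]))
b=z["p"][85:250,25:225]
cv2.imwrite("pics/rackt.png",cv2.resize(b,None,fx=3.6,fy=3.6,interpolation=2)[:,:,::-1])
E
```

```text
wide 6308 ((538.5403442382812, -163.9754638671875), (160.2903594970703, 199.71604919433594), 5.613927364349365) medz 0.0043657889282402015
small 3304 ((468.1543273925781, -391.71160888671875), (111.3539047241211, 160.31259155273438), 80.18929290771484) medz 0.004182424695212024
wideH 259 topz 0.05617086783896525 ((537.6890869140625, -163.40145874023438), (11.361099243164062, 91.43840026855469), 5.466760158538818)
smallH 271 topz 0.05541822440274881 ((467.8886413574219, -390.1673889160156), (93.21537017822266, 11.613018035888672), 79.98869323730469)
loadH 312 topz 0.1086309704910043 ((608.873291015625, 219.05406188964844), (12.422286987304688, 94.02680969238281), 17.596586227416992)
[(np.float64(-0.01), 106), (np.float64(-0.004), 11102), (np.float64(0.002), 5740), (np.float64(0.008), 22), (np.float64(0.014), 11), (np.float64(0.02), 26), (np.float64(0.026), 198), (np.float64(0.032), 443), (np.float64(0.038), 17), (np.float64(0.044), 24), (np.float64(0.05), 1467), (np.float64(0.056), 4350), (np.float64(0.062), 552), (np.float64(0.068), 130), (np.float64(0.074), 48), (np.float64(0.08), 2
[... 420 characters left out ...]
182), 26), (np.float64(0.188), 19), (np.float64(0.194), 28), (np.float64(0.2), 19), (np.float64(0.206), 620), (np.float64(0.212), 3094), (np.float64(0.218), 343), (np.float64(0.224), 526), (np.float64(0.23), 148), (np.float64(0.236), 5), (np.float64(0.242), 0), (np.float64(0.248), 0), (np.float64(0.254), 0), (np.float64(0.26), 0), (np.float64(0.266), 0), (np.float64(0.272), 0), (np.float64(0.278), 0), (np.float64(0.284), 0), (np.float64(0.29), 0)]
L 2616 ((582.9598999023438, 315.0799560546875), (191.8203125, 43.741661071777344), 18.059518814086914) 0.21412123215167195
R 2222 ((645.4052734375, 118.61304473876953), (190.19366455078125, 43.41361618041992), 17.86956214904785) 0.21384461684012893
```

View pics/rackt.png

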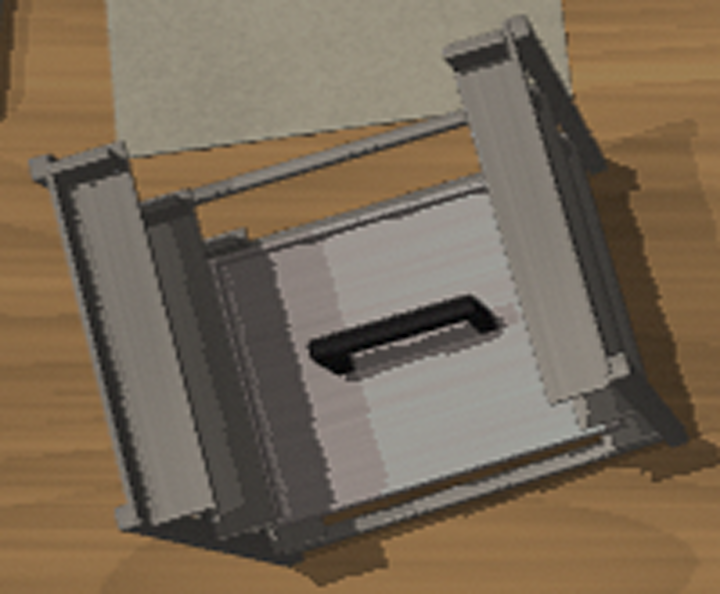

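The rack's stops and rear crossbar are at the top of the crop (+x side), so the front faces the robot. The rack origin is about (0.613, 0.217, 0.018) with yaw 17.8°. The wide tray's handle is at (0.538, -0.163) with yaw 5.5°. I'll move over the handle first, then turn.

Call:
apply_moves:
  steps:
    - [[0.152,-0.068,0],[0,0,0],1]
    - [[0.152,-0.068,0],[0,0,0],1]
    - [[0.152,-0.068,0],[0,0,0],1]
    - [[0.152,-0.068,0],[0,0,0],1]
    - [[0.152,-0.068,0],[0,0,0],1]
    - [[0.152,-0.068,0],[0,0,0],1]
    - [[0.152,-0.068,0],[0,0,0],1]
    - [[0.152,-0.068,0],[0,0,0],1]

```text
clock: 0.77
eef_pos: [0.3277, -0.3231, 0.248]
tool_rot: [0.993, 0.116, -0.0, -0.0]
ft_force: [0.7, 0.3, 0.3]
grip_width: 0.0854
grasp_force: 0.0
```

Call:
apply_moves:
  steps:
    - [[0.152,-0.068,0],[0,0,0],1]
    - [[0.152,-0.068,0],[0,0,0],1]
    - [[0.152,-0.068,0],[0,0,0],1]
    - [[0.152,-0.068,0],[0,0,0],1]
    - [[0.152,-0.068,0],[0,0,0],1]
    - [[0.152,-0.068,0],[0,0,0],1]
    - [[0.152,-0.068,0],[0,0,0],1]
    - [[0.152,-0.068,0],[0,0,0],1]

```text
clock: 1.43
eef_pos: [0.5393, -0.1612, 0.2478]
tool_rot: [0.993, 0.116, -0.001, -0.0]
ft_force: [0.0, -1.4, 0.6]
grip_width: 0.0851
grasp_force: 0.0
```

Call:
apply_moves:
  steps:
    - [[0,0,0],[0,0,-0.038],1]
    - [[0,0,0],[0,0,-0.038],1]
    - [[0,0,0],[0,0,-0.038],1]
    - [[0,0,0],[0,0,-0.038],1]
    - [[0,0,0],[0,0,-0.038],1]
    - [[0,0,0],[0,0,-0.038],1]
    - [[0,0,0],[0,0,-0.038],1]
    - [[0,0,0],[0,0,-0.038],1]

```text
clock: 2.1
eef_pos: [0.5381, -0.1624, 0.2476]
tool_rot: [0.827, 0.562, -0.0, -0.001]
ft_force: [-0.3, 0.4, -0.0]
grip_width: 0.0857
grasp_force: 0.0
```

Call:
apply_moves:
  steps:
    - [[0,0,0],[0,0,-0.038],1]
    - [[0,0,0],[0,0,-0.038],1]
    - [[0,0,0],[0,0,-0.038],1]
    - [[0,0,0],[0,0,-0.038],1]
    - [[0,0,0.15],[0,0,0],1]
    - [[0,0,0.15],[0,0,0],1]
    - [[0,0,0],[0,0,0],1]
    - [[0,0,0],[0,0,0],1]

```text
clock: 2.77
eef_pos: [0.5367, -0.162, 0.1865]
tool_rot: [0.673, 0.74, -0.001, -0.003]
ft_force: [0.2, 0.6, 0.5]
grip_width: 0.0853
grasp_force: 0.0
```

```bash
cat >> h.py <<'E'
def go(x,y,z,yaw):
    "remaining move in tool axes (units of 20 cm), and remaining turn (tool z, /pi) to bring tool y to yaw deg"
    o=bot.get_obs(); r=R.from_quat(o["tool_rot"]); d=np.array([x,y,z])-o["eef_pos"]; M=r.as_matrix()
    cur=np.degrees(np.arctan2(M[1,1],M[0,1])); print("t",o["clock"],"pos",o["eef_pos"].round(4) if hasattr(o["eef_pos"],'round') else o["eef_pos"],"yaw",cur.round(2),"tilt z",M[:,2].round(4),"grip",o["grip_width"],o["grasp_force"],"F",np.round(o["ft_force"],1))
    print("shift/0.2:",(r.inv().apply(d)/.2).round(4),"turn/pi:",round(-((yaw-cur+180)%360-180)/180,4))
E
python3 -c "
from h import *
go(.5377,-.1634,.046,5.5); snap('side','side1')"
```

```text
t 2.7667 pos [ 0.5367 -0.162   0.1865] yaw 5.42 tilt z [-0.0054  0.0017 -1.    ] grip 0.08530742931744364 0.0 F [0.2 0.6 0.5]
shift/0.2: [-0.0087  0.0078  0.7025] turn/pi: -0.0005
```

View pics/side1.png

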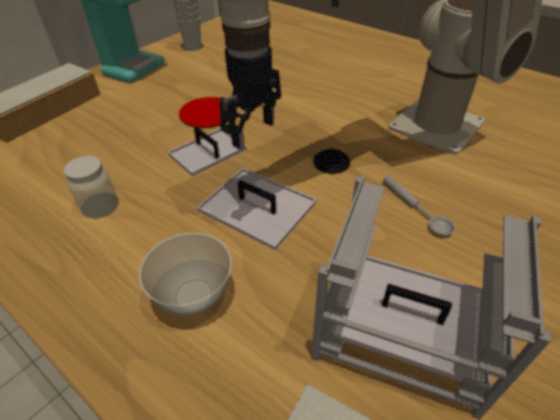

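The gripper at (250,100) is open above the wide tray's handle (257,192), with its jaws across the bar. Next I descend and grip.

Call:
apply_moves:
  steps:
    - [[-0.008,0.007,0.12],[0,0,0],1]
    - [[0,0,0.12],[0,0,0],1]
    - [[0,0,0.12],[0,0,0],1]
    - [[0,0,0.12],[0,0,0],1]
    - [[0,0,0.11],[0,0,0],1]
    - [[0,0,0.11],[0,0,0],1]
    - [[0,0,0],[0,0,0],1]
    - [[0,0,0],[0,0,0],0]

```text
clock: 3.48
eef_pos: [0.5405, -0.1642, 0.0492]
tool_rot: [0.673, 0.74, 0.0, 0.0]
ft_force: [1.4, -0.6, 0.7]
grip_width: 0.0757
grasp_force: 0.0
```

Call:
apply_moves:
  steps:
    - [[0,0,0],[0,0,0],0]
    - [[0,0,0],[0,0,0],0]
    - [[0,0,0],[0,0,0],0]
    - [[0,0,0],[0,0,0],0]
    - [[0,0,0],[0,0,0],0]
    - [[0,0,0],[0,0,0],0]
    - [[0,0,0],[0,0,0],0]
    - [[0,0,0],[0,0,0],0]

```text
clock: 4.15
eef_pos: [0.5402, -0.1643, 0.0494]
tool_rot: [0.673, 0.74, 0.0, 0.001]
ft_force: [-2.0, -0.6, 6.4]
grip_width: 0.0107
grasp_force: 60.7
```

Call:
apply_moves:
  steps:
    - [[0,0,-0.02],[0,0,0],0]
    - [[0,0,-0.05],[0,0,0],0]
    - [[0,0,-0.05],[0,0,0],0]
    - [[0,0,-0.05],[0,0,0],0]
    - [[0,0,-0.05],[0,0,0],0]
    - [[0,0,-0.05],[0,0,0],0]
    - [[0,0,0],[0,0,0],0]
    - [[0,0,0],[0,0,0],0]

```text
clock: 4.82
eef_pos: [0.5408, -0.1643, 0.1035]
tool_rot: [0.673, 0.74, 0.001, 0.001]
ft_force: [-0.1, -0.6, -4.6]
grip_width: 0.0106
grasp_force: 59.3
```

```bash
python3 -c "
from h import *
c,s=np.cos(np.radians(17.8)),np.sin(np.radians(17.8)); O=np.array([.613,.217])
p=O-.26*np.array([c,s]); print(p)
go(p[0],p[1],.186,17.8); snap('side','side2')"
```

```text
[0.36544636 0.13751922]
t 4.8167 pos [ 0.5408 -0.1643  0.1035] yaw 5.42 tilt z [ 2.4e-03 -7.0e-04 -1.0e+00] grip 0.010574370588290413 59.33187425136566 F [-0.1 -0.6 -4.6]
shift/0.2: [ 1.5846 -0.7294 -0.4157] turn/pi: -0.0688
```

View pics/side2.png

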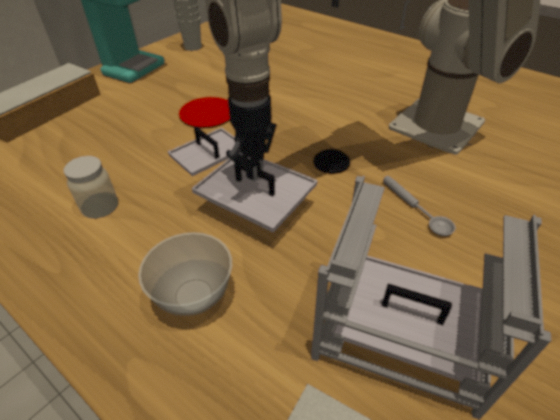

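The tray at (255,190) hangs level from the handle. I'll pull back and lift, move sideways to the front of the rack, then turn.

Call:
apply_moves:
  steps:
    - [[0,-0.08,-0.055],[0,0,0],0]
    - [[0,-0.08,-0.055],[0,0,0],0]
    - [[0,-0.08,-0.055],[0,0,0],0]
    - [[0,-0.08,-0.055],[0,0,0],0]
    - [[0,-0.08,-0.055],[0,0,0],0]
    - [[0,-0.08,-0.055],[0,0,0],0]
    - [[0,-0.08,-0.055],[0,0,0],0]
    - [[0,-0.08,-0.055],[0,0,0],0]

```text
clock: 5.53
eef_pos: [0.4111, -0.1759, 0.19]
tool_rot: [0.673, 0.74, -0.0, -0.001]
ft_force: [-0.6, -0.9, -4.5]
grip_width: 0.0106
grasp_force: 59.5
```

Call:
apply_moves:
  steps:
    - [[0.1,-0.01,0],[0,0,0],0]
    - [[0.1,-0.01,0],[0,0,0],0]
    - [[0.1,-0.01,0],[0,0,0],0]
    - [[0.1,-0.01,0],[0,0,0],0]
    - [[0.1,-0.01,0],[0,0,0],0]
    - [[0.1,-0.01,0],[0,0,0],0]
    - [[0.1,-0.01,0],[0,0,0],0]
    - [[0.1,-0.01,0],[0,0,0],0]

```text
clock: 6.2
eef_pos: [0.3806, -0.0174, 0.1898]
tool_rot: [0.673, 0.74, -0.0, -0.0]
ft_force: [0.0, -0.2, -3.6]
grip_width: 0.011
grasp_force: 59.5
```

Call:
apply_moves:
  steps:
    - [[0.1,-0.005,0],[0,0,0],0]
    - [[0.1,-0.005,0],[0,0,0],0]
    - [[0.1,0,0],[0,0,0],0]
    - [[0.1,0,0],[0,0,-0.015],0]
    - [[0.1,0,0],[0,0,-0.015],0]
    - [[0.1,0,0],[0,0,-0.015],0]
    - [[0.08,0,0],[0,0,-0.014],0]
    - [[0.05,0,0],[0,0,-0.01],0]

```text
clock: 6.87
eef_pos: [0.358, 0.127, 0.1898]
tool_rot: [0.587, 0.809, -0.0, -0.001]
ft_force: [-0.0, 0.3, -4.2]
grip_width: 0.0103
grasp_force: 59.5
```

Call:
apply_moves:
  steps:
    - [[0,0,0],[0,0,0],0]
    - [[0,0,0],[0,0,0],0]
    - [[0,0,0],[0,0,0],0]
    - [[0,0,0],[0,0,0],0]
    - [[0,0,0],[0,0,0],0]
    - [[0,0,0],[0,0,0],0]
    - [[0,0,0],[0,0,0],0]
    - [[0,0,0],[0,0,0],0]

```text
clock: 7.53
eef_pos: [0.359, 0.1255, 0.1903]
tool_rot: [0.589, 0.808, 0.0, 0.0]
ft_force: [1.3, -0.7, -3.8]
grip_width: 0.011
grasp_force: 59.5
```

```bash
python3 -c "
from h import *
go(.36545,.1375,.189,17.8)
p,d,W=snap('top','top3'); Z=W[...,2]
hsv=cv2.cvtColor(p,cv2.COLOR_RGB2HSV)
m=(hsv[...,1]<45)&(hsv[...,2]>90)&(Z>.11)&(Z<.16)&(W[...,0]<.5)
n,l,s,_=cv2.connectedComponentsWithStats(m.astype(np.uint8)); k=1+s[1:,4].argmax(); q=W[l==k]
print(s[k],cv2.minAreaRect((q[:,:2]*1000).astype(np.float32)),np.median(q[:,2]))
A=np.c_[q[:,:2],np.ones(len(q))]; print('plane',np.linalg.lstsq(A,q[:,2],rcond=None)[0])
snap('side','side3')"
```

```text
t 7.5333 pos [0.359  0.1255 0.1903] yaw 17.79 tilt z [ 1.e-04  0.e+00 -1.e+00] grip 0.01096288555990558 59.534690380096436 F [ 1.3 -0.7 -3.8]
shift/0.2: [0.0475 0.0491 0.0067] turn/pi: -0.0
[ 118  248  120  117 4117] ((362.3983459472656, 116.95297241210938), (159.8787384033203, 182.61688232421875), 17.783979415893555) 0.14545650332676946
plane [0.00097434 0.00197423 0.14557232]
```

View pics/side3.png

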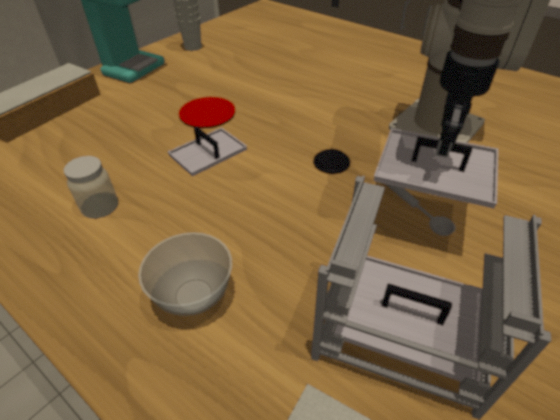

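View pics/top3.png

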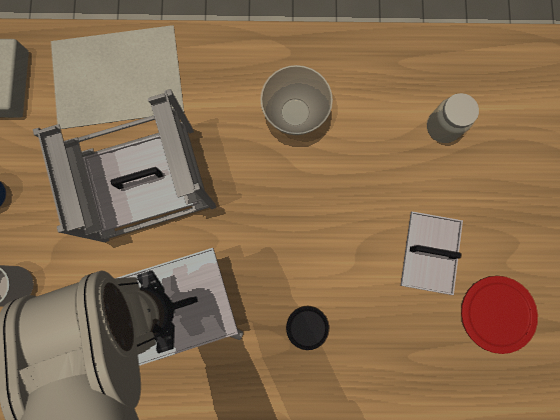

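The tray (440,165 in the side view, 185,305 in the top view) is held level and square in front of the rack. Before going in, I'll refine the rack origin from the inner edges and front ends of the rails.

```bash
python3 -c "
from h import *
W=pts('top',np.load('pics/top0.npz')['d'])
for yaw in (17.4,17.8,18.2):
  a=np.radians(yaw); Rm=np.array([[np.cos(a),np.sin(a)],[-np.sin(a),np.cos(a)]])
  q=(W[...,:2]-[.613,.217])@Rm.T*1000; Z=W[...,2]
  m=(abs(q[...,0])<75)&(abs(q[...,1])<130)&(Z>.209)&(Z<.2185)
  for s in(1,-1):
    mm=m&(q[...,1]*s>0); x,y=q[mm].T; e=[]
    for b in range(-70,70,20):
      yy=abs(y[(x>b)&(x<b+20)]); e.append((yy.min().round(1),yy.max().round(1)))
    mx=(q[...,1]*s>86)&(q[...,1]*s<108)&(Z>.209)&(Z<.2185)&(abs(q[...,0])<130); print(yaw,s,e,'x',np.percentile(q[mx][:,0],[0.3,99.7]).round(1))
a=np.radians(17.8);Rm=np.array([[np.cos(a),np.sin(a)],[-np.sin(a),np.cos(a)]]);print('loaded handle',Rm@[-4.1,2.05])
"
```

```text
17.4 1 [(np.float64(80.2), np.float64(113.6)), (np.float64(81.3), np.float64(113.2)), (np.float64(80.9), np.float64(113.1)), (np.float64(81.4), np.float64(114.0)), (np.float64(81.4), np.float64(114.2)), (np.float64(81.6), np.float64(114.9)), (np.float64(81.7), np.float64(113.7))] x [-94.5  93.5]
17.4 -1 [(np.float64(82.7), np.float64(116.6)), (np.float64(82.6), np.float64(116.5)), (np.float64(82.4), np.float64(116.4)), (np.float64(82.0), np.float64(116.3)), (np.float64(81.9), np.float64(116.2)), (np.float64(82.0), np.float64(116.2)), (np.float64(81.4), np.float64(115.9))] x [-93.2  95.7]
17.8 1 [(np.float64(80.7), np.float64(114.0)), (np.float64(81.6), np.float64(113.7)), (np.float64(81.1), np.float64(113.3)), (np.float64(81.3), np.float64(114.0)), (np.float64(81.3), np.float64(114.1)), (np.float64(81.3), np.float64(114.7)), (np.float64(81.4), np.float64(113.3))] x [-93.8  94.1]
17.8 -1 [(np.float64(82.3), np.float64(116.2)), (np.float64(82.3), np.float64(116.3)), (np.float64(82.3), np.float64(116.3)), (np.float64(82.0), np.float64(116.3)), (np.float64(82.0), np.float64(116.4)), (np.float64(82.3), np.float64(116.4)), (np.float64(81.8), np.float64(116.3))] x [-93.8  95. ]
18.2 1 [(np.float64(81.1), np.float64(114.4)), (np.float64(81.9), np.float64(114.1)), (np.float64(81.3), np.float64(113.5)), (np.float64(81.3), np.float64(114.0)), (np.float64(81.2), np.float64(114.0)), (np.float64(81.0), np.float64(114.4)), (np.float64(81.0), np.float64(112.9))] x [-93.2  94.7]
18.2 -1 [(np.float64(81.9), np.float64(115.9)), (np.float64(82.1), np.float64(116.0)), (np.float64(82.1), np.float64(116.2)), (np.float64(81.9), np.float64(116.3)), (np.float64(82.2), np.float64(116.6)), (np.float64(82.5), np.float64(116.6)), (np.float64(82.2), np.float64(116.7))] x [-94.5  94.3]
loaded handle [-3.27705514  3.20521601]
```

Call:
apply_moves:
  steps:
    - [[0.011,0,0],[0,0,0],0]
    - [[0.011,0,0],[0,0,0],0]
    - [[0.011,0.05,0],[0,0,0],0]
    - [[0.011,0.08,0],[0,0,0],0]
    - [[0,0.08,0],[0,0,0],0]
    - [[0,0.08,0],[0,0,0],0]
    - [[0,0.06,0],[0,0,0],0]
    - [[0,0,0],[0,0,0],0]

```text
clock: 8.3
eef_pos: [0.4261, 0.157, 0.1903]
tool_rot: [0.589, 0.808, 0.001, 0.001]
ft_force: [0.3, -0.3, -4.0]
grip_width: 0.0107
grasp_force: 59.6
```

```bash
python3 -c "
from h import *
a=np.radians(17.8);p=np.array([.6132,.2163])-.003*np.array([np.cos(a),np.sin(a)])
go(p[0],p[1],.1903,17.8)"
```

```text
t 8.3 pos [0.4261 0.157  0.1903] yaw 17.86 tilt z [ 0.0031  0.0011 -1.    ] grip 0.010716888349201235 59.55082654953003 F [ 0.3 -0.3 -4. ]
shift/0.2: [-0.0046  0.9663  0.0033] turn/pi: 0.0003
```

Call:
apply_moves:
  steps:
    - [[-0.004,0.06,0],[0,0,0],0]
    - [[0,0.06,0],[0,0,0],0]
    - [[0,0.06,0],[0,0,0],0]
    - [[0,0.06,0],[0,0,0],0]
    - [[0,0.06,0],[0,0,0],0]
    - [[0,0.06,0],[0,0,0],0]
    - [[0,0.06,0],[0,0,0],0]
    - [[0,0.06,0],[0,0,0],0]

```text
clock: 8.97
eef_pos: [0.5147, 0.1846, 0.1898]
tool_rot: [0.589, 0.808, -0.0, -0.0]
ft_force: [0.9, -0.1, -3.9]
grip_width: 0.0106
grasp_force: 59.5
```

Call:
apply_moves:
  steps:
    - [[0,0.06,0],[0,0,0],0]
    - [[0,0.06,0],[0,0,0],0]
    - [[0,0.06,0],[0,0,0],0]
    - [[0,0.06,0],[0,0,0],0]
    - [[0,0.06,0],[0,0,0],0]
    - [[0,0.06,0],[0,0,0],0]
    - [[0,0.06,0],[0,0,0],0]
    - [[0,0,0],[0,0,0],0]

```text
clock: 9.63
eef_pos: [0.5961, 0.2108, 0.1893]
tool_rot: [0.589, 0.808, 0.0, 0.0]
ft_force: [0.7, -0.3, -4.2]
grip_width: 0.0107
grasp_force: 59.6
```

```bash
python3 -c "
from h import *
a=np.radians(17.8);p=np.array([.6132,.2163])-.003*np.array([np.cos(a),np.sin(a)])
go(p[0],p[1],.1818,17.8); snap('side','side4')"
```

```text
t 9.6333 pos [0.5961 0.2108 0.1893] yaw 17.85 tilt z [ 7.e-04  3.e-04 -1.e+00] grip 0.010695641221909524 59.556764960289 F [ 0.7 -0.3 -4.2]
shift/0.2: [0.     0.0748 0.0375] turn/pi: 0.0003
```

View pics/side4.png

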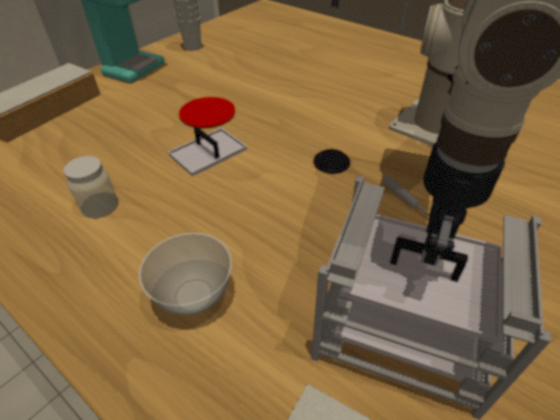

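The wide tray (425,265) is inside the rack above the middle rails, with the loaded tray undisturbed below it. I'll finish the last centimetre and lower it.

Call:
apply_moves:
  steps:
    - [[0,0.02,0],[0,0,0],0]
    - [[0,0.02,0],[0,0,0],0]
    - [[0,0.02,0],[0,0,0],0]
    - [[0,0,0.008],[0,0,0],0]
    - [[0,0,0.008],[0,0,0],0]
    - [[0,0,0.008],[0,0,0],0]
    - [[0,0,0.006],[0,0,0],0]
    - [[0,0,0],[0,0,0],0]

```text
clock: 10.35
eef_pos: [0.6054, 0.2134, 0.1839]
tool_rot: [0.589, 0.808, -0.0, -0.0]
ft_force: [-1.0, -0.9, -4.8]
grip_width: 0.011
grasp_force: 59.5
```

Call:
apply_moves:
  steps:
    - [[0,0,0.003],[0,0,0],0]
    - [[0,0,0.002],[0,0,0],0]
    - [[0,0,0],[0,0,0],0]
    - [[0,0,0],[0,0,0],0]
    - [[0,0,0],[0,0,0],0]
    - [[0,0,0],[0,0,0],0]
    - [[0,0,0],[0,0,0],0]
    - [[0,0,0],[0,0,0],0]

```text
clock: 11.02
eef_pos: [0.6059, 0.2136, 0.1834]
tool_rot: [0.589, 0.808, 0.0, 0.0]
ft_force: [0.0, 0.3, -4.0]
grip_width: 0.0109
grasp_force: 59.6
```

```bash
python3 -c "
from h import *
go(.6132,.2163,.1818,17.8)"
```

```text
t 11.0167 pos [0.6059 0.2136 0.1834] yaw 17.84 tilt z [ 1.e-04  0.e+00 -1.e+00] grip 0.01089749396711815 59.56339359283447 F [ 0.   0.3 -4. ]
shift/0.2: [0.0015 0.0391 0.0078] turn/pi: 0.0002
```

Call:
apply_moves:
  steps:
    - [[0,0.015,0],[0,0,0],0]
    - [[0,0.01,0],[0,0,0],0]
    - [[0,0.006,0],[0,0,0],0]
    - [[0,0,0.004],[0,0,0],0]
    - [[0,0,0.004],[0,0,0],0]
    - [[0,0,0.003],[0,0,0],0]
    - [[0,0,0],[0,0,0],0]
    - [[0,0,0],[0,0,0],0]

```text
clock: 11.68
eef_pos: [0.6121, 0.2156, 0.1822]
tool_rot: [0.589, 0.808, 0.001, 0.001]
ft_force: [-1.6, -0.3, 2.3]
grip_width: 0.0109
grasp_force: 60.5
```

```bash
python3 -c "
from h import *
go(.6132,.2163,.1818,17.8)"
```

```text
t 11.6833 pos [0.6121 0.2156 0.1822] yaw 17.84 tilt z [ 1.7e-03  5.0e-04 -1.0e+00] grip 0.010865837883817954 60.456286668777466 F [-1.6 -0.3  2.3]
shift/0.2: [0.0017 0.0063 0.0018] turn/pi: 0.0002
```

The tray is resting on the rails: vertical force went from -4 to +2.3 N. Now I release it and retract straight up.

Call:
apply_moves:
  steps:
    - [[0,0,0],[0,0,0],0.7]
    - [[0,0,0],[0,0,0],0.7]
    - [[0,0,0],[0,0,0],0.7]
    - [[0,0,0],[0,0,0],0.7]
    - [[0,0,0],[0,0,0],0.7]
    - [[0,0,0],[0,0,0],0.7]
    - [[0,0,0],[0,0,0],0.7]
    - [[0,0,0],[0,0,0],0.7]

```text
clock: 12.35
eef_pos: [0.6117, 0.2155, 0.1811]
tool_rot: [0.589, 0.808, -0.0, -0.0]
ft_force: [0.1, 0.6, -0.1]
grip_width: 0.0598
grasp_force: 0.0
```

Call:
apply_moves:
  steps:
    - [[0,0,-0.04],[0,0,0],0.7]
    - [[0,0,-0.06],[0,0,0],0.7]
    - [[0,0,-0.08],[0,0,0],0.7]
    - [[0,0,-0.08],[0,0,0],0.7]
    - [[0,0,-0.08],[0,0,0],0.7]
    - [[0,0,-0.08],[0,0,0],0.7]
    - [[0,0,-0.08],[0,0,0],0.7]
    - [[0,0,0],[0,0,0],0.7]

```text
clock: 13.02
eef_pos: [0.6131, 0.216, 0.2859]
tool_rot: [0.589, 0.808, 0.003, 0.002]
ft_force: [-0.6, -0.2, 0.4]
grip_width: 0.0598
grasp_force: 0.0
```

Call:
apply_moves:
  steps:
    - [[0,-0.12,0],[0,0,0],0.7]
    - [[0,-0.12,0],[0,0,0],0.7]
    - [[0,-0.12,0],[0,0,0],0.7]
    - [[0,-0.12,0],[0,0,0],0.7]
    - [[0,-0.12,0],[0,0,0],0.7]
    - [[0,-0.12,0],[0,0,0],0.7]
    - [[0,-0.12,0],[0,0,0],0.7]
    - [[0,0,0],[0,0,0],0.7]

```text
clock: 13.68
eef_pos: [0.4475, 0.1626, 0.2809]
tool_rot: [0.589, 0.808, -0.001, -0.001]
ft_force: [-0.7, -0.4, -0.3]
grip_width: 0.0599
grasp_force: 0.0
```

```bash
python3 -c "
from h import *
go(.6132,.2163,.1818,17.8); snap('side','side5'); p,d,W=snap('top','top5')
a=np.radians(17.8); Rm=np.array([[np.cos(a),np.sin(a)],[-np.sin(a),np.cos(a)]])
Z=W[...,2]; q=(W[...,:2]-[.6132,.2163])@Rm.T
m=(abs(q[...,0])<.06)&(abs(q[...,1])<.065)
h=m&(Z>.178)&(Z<.198)&(p.max(-1)<70); r=cv2.minAreaRect((q[h]*1000).astype(np.float32)); print('handle rack frame',h.sum(),r,np.median(Z[h]))
f=m&(Z>.125)&(Z<.145); A=np.c_[q[f],np.ones(f.sum())]; print('plane',f.sum(),np.linalg.lstsq(A,Z[f],rcond=None)[0])
v=np.hstack([cv2.imread('pics/side5.png')[130:420,120:560],cv2.imread('pics/top5.png')[80:370,20:300]]); cv2.imwrite('pics/end.png',v)"
```

```text
t 13.6833 pos [0.4475 0.1626 0.2809] yaw 17.85 tilt z [-0.0034 -0.0012 -1.    ] grip 0.05989115703224665 0.0 F [-0.7 -0.4 -0.3]
shift/0.2: [0.0017 0.8729 0.4922] turn/pi: 0.0003
handle rack frame 376 ((-1.455103874206543, -1.3098373413085938), (92.51253509521484, 12.251727104187012), 89.87103271484375) 0.18677383998284072
plane 3658 [0.00137082 0.00027141 0.13749243]
```

View pics/end.png

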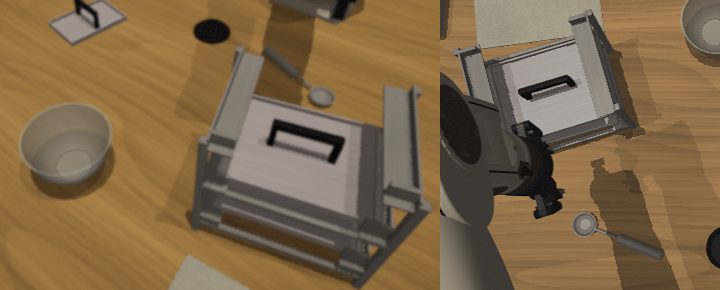

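The wide tray lies flat and square on the middle rails, with its handle at (305,140) in the left crop and (548,88) in the right. It is 1.5 mm short in x and 1.3 mm off in y. The arm is clear of everything.

```bash
python3 -c "
from workcell import bot
print(bot.job_done())"
```

```text
the job is handed in; nothing more can be done
None
```

The wide tray lies flat and square on the middle rails, about 1.5 mm short of the fully-in position and 1.3 mm off centre by the camera; the other two trays look undisturbed, and I handed the job in at about 14 s (no verdict came back).

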